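# Finish packing a two-layer gift box

### The job

The blue gift box already has its bottom layer, two balm tins. Lay the white divider board in over them so that it sits level on the ledges at the two ends of the box, then set the pink soap flat on the divider, in either compartment beside the grip rib. The green soap is not part of this gift: leave it where it is.

Things in the scene. Friction and masses are not known exactly. Their poses are not given: they have to be found in the camera images.
- gift_box: open blue gift box, fixed to the counter, outside 140 (x) x 224 (y) x 54 mm high, walls 4 mm, inside 132 x 216 mm. White ledges 22 mm wide run along both short ends inside (at +y and -y), their tops 27 mm above the counter. Two white balm tins lie between the ledges on the floor, tops below the ledge tops (24.6 mm). Origin: centre of its underside, on the counter; x along the short side, y along the long side, z up.
- divider: loose white divider board 112 (x) x 196 (y) x 4 mm, 0.12 kg, lying flat on the counter; it fits inside the box with 10 mm to spare on every side. A dark wooden upright grip rib crosses its middle: 80 mm long along x, 10 mm thick in y, its top 34 mm above the board's underside. Each compartment beside the rib is 93 mm long in y and 112 mm wide in x, its middle 51 mm from the rib's centre along y. Origin: centre of its underside; z up.
- pink_soap: loose pink wrapped soap bar with a kraft paper band, 53 (x) x 78 (y) x 28 mm, 0.09 kg, lying flat on the counter. Origin: centre of its underside; z up. It fits a compartment with its y along the divider's y.
- green_soap: pale green wrapped soap bar with a kraft paper band, the same size and shape as the pink one, lying flat on the counter; not to be moved. Origin: centre of its underside; z up.
Things that resemble listed ones, but are neither listed nor needed, are in the scene too. Leave any black look-alike of the pink_soap alone.

How it is judged:
By the outcome, as a careful person would: the job done as asked, in the order asked, and still so for the second after the job is handed in, with the robot touching nothing.
It also fails if it takes over 59 s, if anything falls off the work surface, if the arm or the gripper's body presses on something with over 40 N, if the wrist force passes 120 N, or if a joint passes its speed limit or range.

### The arm

A 6-joint arm with a two-finger parallel gripper is mounted at the origin on a cart in front of the work surface, level with it; the furniture and walls round the work are solid. World frame = base frame: x ahead of the robot, y to its left, z up, the work surface at z = 0. Lengths are in m, angles in degrees, forces in N, time in s.
With the tool pointing down it reaches from about 0.4 to 0.925 m from the base axis. Payload 12.5 kg.
Tool frame: the origin (TCP) lies on the front face of the gripper's body, between the roots of the fingers; the fingertips stand 78 mm ahead of it and the grasp point (between the pads) lies 59 mm ahead of it; x points along the fingers, z is the direction in which the jaws open and shut, and the axes are right-handed (so a half turn about x gives the same grasp; the last joint's range is limited). The gripper opens to 95 mm and grips with 3 to 60 N. Pads are 20 mm wide; open, the fingers measure 119 mm over their backs; the gripper's body (75 mm by 180 mm) begins 59 mm behind the grasp point.
Start: joints at [63.679, 28.126, 89.318, -0, 62.55, -6.05], TCP at [0.217, 0.586, 0.292] pointing down, gripper open.
Joint ranges: [-177.58, 177.58], [-47.91, 125.51], [2.72, 160], [-65.01, 245.01], [3.68, 167.84], [-153.87, 153.87]. Speed limits (degrees/s): [127.2, 127.2, 159.86, 180, 180, 180].

### API

Orientations are given as [roll, pitch, yaw] about the fixed x, y, z axes, in that order (R = Rz(yaw) Ry(pitch) Rx(roll)).
In Python, from bench import manip gives the robot as it stands. The module is installed in compiled form; this text tells all that it offers. Calls block until the motion is done:
- manip.move_ptp(position, orientation): joint-space move of the TCP to a pose.
- manip.servo_line(position, ori=None, vel=0.15, f_stop=None): straight line of the TCP; ori=None keeps the orientation; vel is the mean speed in m/s. With f_stop (N) it stops when the force on the tool has changed by that much, and returns True; else False.
- manip.set_joints(angles): joint-space move.
- manip.gripper_to(opening, grasp_force=None): finger opening in m; grasp_force is the grip in N (None keeps the last); returns when the fingers have stopped.
- manip.sleep(seconds).
- manip.solve_ik(position, orientation): joint angles nearest the present ones, or None.
- manip.sense(): the state.
- manip.grab_frame(name): name is "scene" or "top" or "wrist"; returns the picture (384x512x3 uint8, red, green, blue); there is no depth.
- manip.camera_model(name): a dict with "camera_matrix" (3x3 intrinsics, pixels), "dist" ([k1, k2, p1, p2, k3] as OpenCV has them; the pictures are not rectified), "R" (3x3) and "t" (3): a world point X has camera coordinates R X + t. Camera axes: x right, y down, z forward; pixel columns grow to the right and rows downward; lengths in m; the calibration is good to about 2 mm. A picture is of the moment at which its call begins: read the wrist's pose just before it. camera_model takes no time and is no camera call; for the wrist camera it gives the pose at the moment of the call.
A pose or a line that the arm cannot do raises manip.MotionError and nothing moves.
- manip.hand_in(): hands the job in, once; it reports no verdict.
The state is a dict: "time_s": time; "qpos": joint angles; "dq": joint speeds; "tau": joint torques, N m; "tool_pos": TCP position; "orientation": TCP orientation; "contact_force": force on the tool from outside, world axes, zero at the start; "torque": the same for the moment, N m; "grip_width": finger opening in m.
Only numpy, scipy, OpenCV 4.12 (cv2) and the standard library are available. Lean on these libraries where they do the work, as an engineer would, in place of code of your own. Each camera call takes 0.05 s, during which the arm holds its last target.

## Working session

There is one attempt and no reset: what is moved stays moved. The work goes in short steps, each a Python script; the robot and the scene stay as the last script left them, time stands still between calls to the robot, and variables do not carry over. Pictures are saved under pics/ and viewed, and the job is handed in when it is done.

```bash
mkdir -p pics; ls; cat > h.py <<'E'
import numpy as np, cv2
from bench import manip
def save(img,n): cv2.imwrite('pics/'+n,img[:,:,::-1])
def cast(cm,uv,z):
    K=np.array(cm['camera_matrix'],float);d=np.array(cm['dist'],float);R=np.array(cm['R']);t=np.array(cm['t'])
    p=cv2.undistortPoints(np.array(uv,float).reshape(-1,1,2),K,d).reshape(-1,2)
    r=np.c_[p,np.ones(len(p))]@R; c=-R.T@t
    s=(z-c[2])/r[:,2]
    return c+r*s[:,None]
def proj(cm,X):
    return cv2.projectPoints(np.array(X,float).reshape(-1,1,3),cv2.Rodrigues(np.array(cm['R'],float))[0],np.array(cm['t'],float),np.array(cm['camera_matrix'],float),np.array(cm['dist'],float))[0].reshape(-1,2)
E
python3 - <<'E'
from h import *
for n in('top','scene','wrist'):
    cm=manip.camera_model(n); im=manip.grab_frame(n); save(im,n+'0.png'); np.save(n+'0.npy',im)
    R=np.array(cm['R']);print(n,-R.T@np.array(cm['t']),R[2],cm['camera_matrix'][0][0])
print(manip.sense())
E
```

```text
pics
top [ 0.31538328 -0.03814465  0.85738149] [ 0.16254466  0.03230461 -0.98617222] 384.23868049172535
scene [-0.11727463 -0.72952578  0.63061817] [ 0.52883932  0.65465344 -0.54014614] 428.75421730158007
wrist [0.1383985  0.61556435 0.38525092] [ 0.27706446 -0.10378373 -0.95522993] 342.0400415474659
{'time_s': 0.15, 'qpos': array([ 6.36778263e+01,  2.81558663e+01,  8.93404739e+01, -5.62266502e-04,
        6.25500487e+01, -6.05155300e+00]), 'dq': array([ 0.04457292, -0.07177629, -0.16195754, -0.06366419,  0.08155934,
        0.05789393]), 'tau': array([ 1.41894227e-03, -6.12900925e+01, -2.58279598e+01,  6.92830025e-02,
        4.72775870e-02, -1.24388766e-04]), 'tool_pos': array([0.21647957, 0.58620109, 0.29180954]), 'orientation': array([ 174.56444218,   89.9536084 , -115.70591917]), 'contact_force': array([-0.05672108, -0.03735412,  0.28158454]), 'torque': array([0.06650711, 0.01100037, 0.03001405]), 'grip_width': 0.09545925006554762}
```

View pics/top0.png

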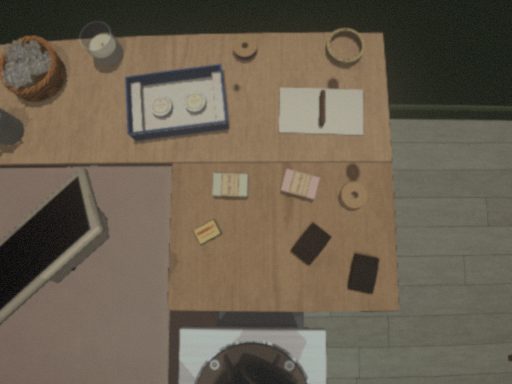

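View pics/scene0.png

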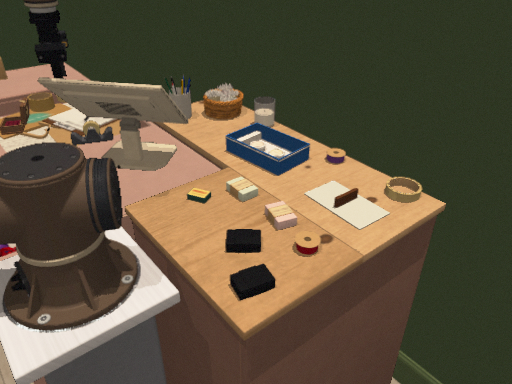

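View pics/wrist0.png

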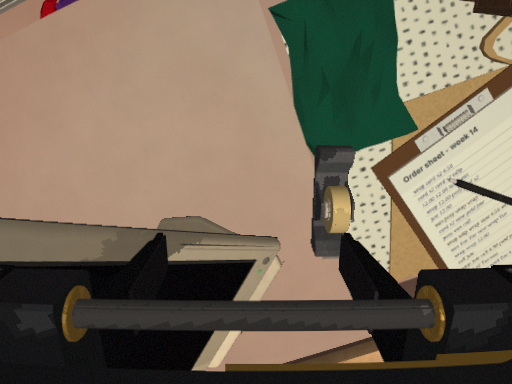

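```bash
python3 - <<'E'
from h import *
im=np.load('top0.npy'); s=np.load('scene0.npy')
a=cv2.resize(im[150:300,185:385],None,fx=4,fy=4,interpolation=cv2.INTER_CUBIC); save(a,'crop_top.png')
b=cv2.resize(s[160:300,180:360],None,fx=4,fy=4,interpolation=cv2.INTER_CUBIC); save(b,'crop_sc.png')
c=cv2.resize(im[60:145,115:375],None,fx=3,fy=3,interpolation=cv2.INTER_CUBIC); save(c,'crop_box.png')
E
```

```text
(no output)
```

View pics/crop_top.png

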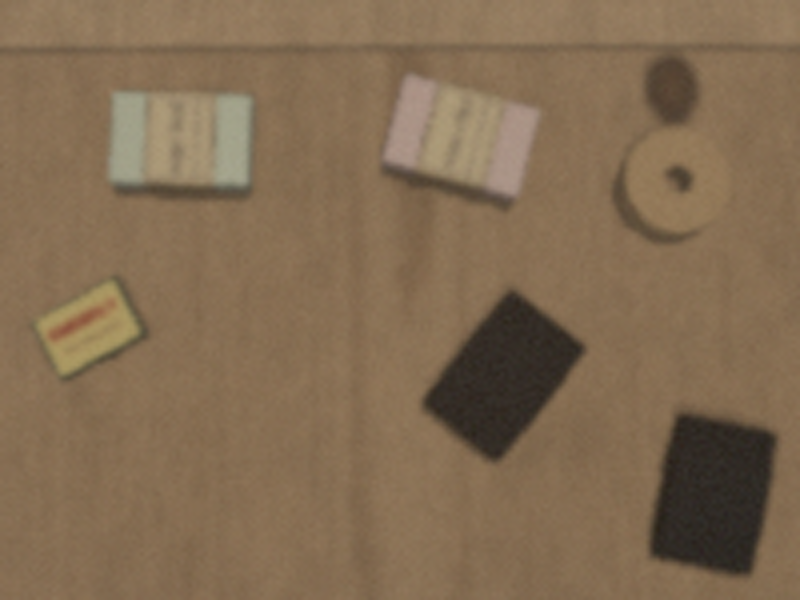

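View pics/crop_sc.png

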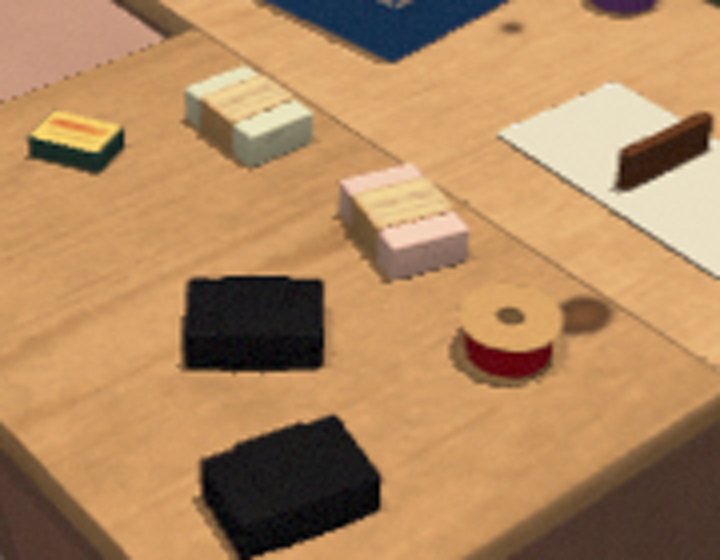

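View pics/crop_box.png

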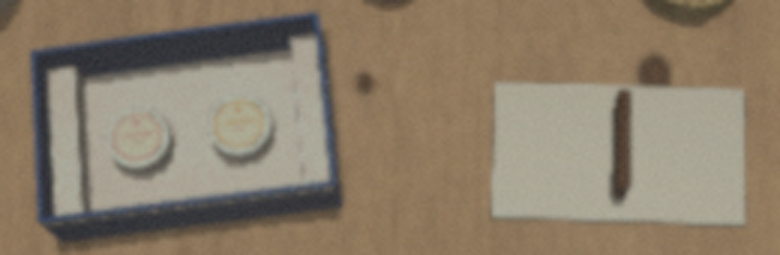

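Soap candidates in the top view are pink (300,184), green (230,186), and two black look-alikes at (311,243) and (363,273). Only (300,184) is pink with a kraft band, and the crop confirms it. The divider is at (321,111) with its dark rib, and the box is at (177,100). Next I'll measure their poses.

```bash
cat >> h.py <<'E'
def comp(mask,seed_xy,k=5):
    m=cv2.morphologyEx(mask.astype(np.uint8),cv2.MORPH_CLOSE,np.ones((k,k)))
    n,l,st,ce=cv2.connectedComponentsWithStats(m)
    i=l[seed_xy[1],seed_xy[0]]
    return (l==i).astype(np.uint8) if i else None
def rect_world(cm,mask,z):
    c=max(cv2.findContours(mask,cv2.RETR_EXTERNAL,cv2.CHAIN_APPROX_NONE)[0],key=cv2.contourArea)
    P=cast(cm,c.reshape(-1,2),z)[:,:2]
    (cx,cy),(w,h),a=cv2.minAreaRect((P*1000).astype(np.float32))
    b=cv2.boxPoints(((cx,cy),(w,h),a)); e=[b[1]-b[0],b[2]-b[1]]; L=max(e,key=np.linalg.norm)
    yaw=np.degrees(np.arctan2(L[1],L[0]))-90  # long axis = local y
    yaw=(yaw+90)%180-90
    return np.round([cx,cy,w,h,yaw],1)
E
python3 - <<'E'
from h import *
im=np.load('top0.npy'); cm=manip.camera_model('top'); I=im.astype(int)
r,g,b=I[...,0],I[...,1],I[...,2]
hsv=cv2.cvtColor(im,cv2.COLOR_RGB2HSV)
for n,p in dict(div=(300,111),pink=(287,182),green=(217,185),wood=(250,250),rim=(128,100),wall=(150,75),ledge=(136,110),kraft=(300,186)).items(): print(n,im[p[1],p[0]],hsv[p[1],p[0]])
# divider: bright & low saturation
white=(hsv[...,2]>130)&(hsv[...,1]<60)
d=comp(white,(300,111),7); print('div',rect_world(cm,d,.004))
blue=(b>r+8); m=comp(blue,(127,100),3); 
if m is not None: print('box rim',rect_world(cm,m,.054), m.sum())
save(np.dstack([d*255,(m if m is not None else d)*255,d*0]),'m1.png')
E
```

```text
div [170 164 149] [ 21  32 170]
pink [172 148 135] [ 11  55 172]
green [161 160 138] [ 29  36 161]
wood [135 111  82] [ 16 100 135]
rim [53 56 65] [113  47  65]
wall [50 51 60] [117  43  60]
ledge [170 165 151] [ 22  29 170]
kraft [160 143 113] [ 19  75 160]
div [ 643.5 -159.   197.2  113.2   -1.9]
box rim [651.6 172.9 149.  223.3   6.9] 749
```

View pics/m1.png

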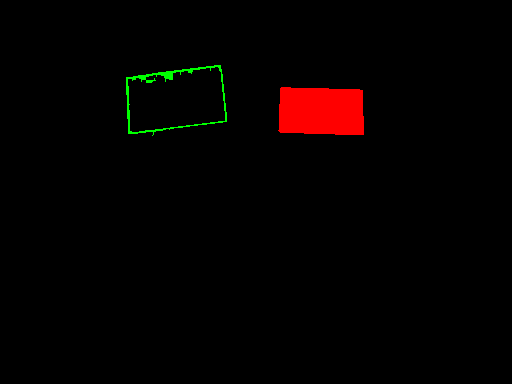

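```bash
python3 - <<'E'
from h import *
p=manip.sense()['tool_pos']
manip.servo_line([p[0],p[1],0.40],vel=0.25)
print(manip.solve_ik([0.58,0.0,0.36],[0,90,90]))
manip.move_ptp([0.58,0.0,0.36],[0,90,90])
manip.sleep(0.2)
import pickle
cm=manip.camera_model('wrist'); im=manip.grab_frame('wrist'); save(im,'w1.png'); np.save('w1.npy',im); pickle.dump(cm,open('w1.pkl','wb'))
s=manip.sense();print(s['time_s'],s['qpos'],s['tool_pos'],s['contact_force'])
E
```

```text
[ -6.52407494  20.92168739  90.54907648   0.          68.52923613
 -96.52407494]
3.4333 [-6.48493847e+00  2.09208546e+01  9.05477656e+01  7.14059681e-04
  6.85299624e+01 -9.65178134e+01] [5.80004062e-01 3.97965380e-04 3.60016765e-01] [-0.66243547 -0.94567482  0.11924591]
```

View pics/w1.png

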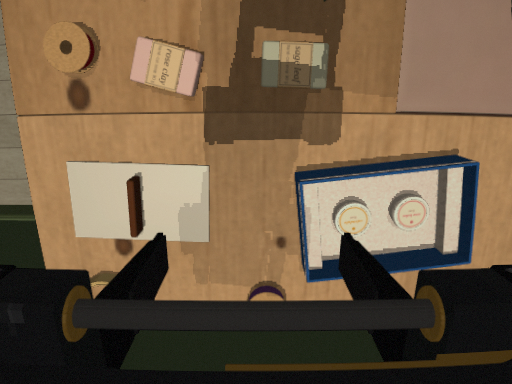

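The wrist view shows all three: pink at (166,66), the divider at (139,201) with its rib at (135,205), and the box at (388,215). I'll measure from this one.

```bash
python3 - <<'E'
from h import *
import pickle
im=np.load('w1.npy'); cm=pickle.load(open('w1.pkl','rb'))
hsv=cv2.cvtColor(im,cv2.COLOR_RGB2HSV); I=im.astype(int); r,g,b=I[...,0],I[...,1],I[...,2]
for p in [(100,200),(140,70),(300,200),(250,200),(135,190),(165,70)]: print(p,im[p[1],p[0]],hsv[p[1],p[0]])
white=(hsv[...,2]>170)&(hsv[...,1]<45)
d=comp(white,(100,200),9); print('div',rect_world(cm,d,.004))
rib=comp(((r<95)&(r>b)),(135,190),3); rib[:,150:]=0; rib[240:]=0; print('rib top',rect_world(cm,rib,.034), rib.sum())
blue=(b>r+25); m=comp(blue,(300,200),5); print('box',rect_world(cm,m,.054))
# soap via non-wood: pink ends + kraft, top face only
pk=((hsv[...,2]>175)&(b>g-25))
pk[:25]=0
ends=(b>125)&(r>g+15)
n,l,st,ce=cv2.connectedComponentsWithStats(ends[20:110,115:215].astype(np.uint8)); print(st[st[:,4]>60], ce[st[:,4]>60])
o=im.copy(); o[cv2.morphologyEx(m,cv2.MORPH_GRADIENT,np.ones((3,3)))>0]=[255,0,0]; o[cv2.morphologyEx(d,cv2.MORPH_GRADIENT,np.ones((3,3)))>0]=[255,0,0]; o[rib>0]=[0,255,0]
e=np.zeros_like(ends);e[20:110,115:215]=ends[20:110,115:215]; o[e]=[0,0,255]
save(cv2.resize(o[:290],(800,453)),'m2.png')
save(cv2.resize(im[20:110,115:215],None,fx=6,fy=6,interpolation=cv2.INTER_CUBIC),'m3.png')
E
```

```text
(100, 200) [199 187 160] [ 21  50 199]
(140, 70) [206 165 145] [ 10  76 206]
(300, 200) [109 102 101] [  4  19 109]
(250, 200) [152 117  79] [ 16 122 152]
(135, 190) [32 15 11] [  6 167  32]
(165, 70) [194 161 116] [ 17 103 194]Traceback (most recent call last):
  File "<stdin>", line 7, in <module>
  File "h.py", line 18, in rect_world
    c=max(cv2.findContours(mask,cv2.RETR_EXTERNAL,cv2.CHAIN_APPROX_NONE)[0],key=cv2.contourArea)
ValueError: max() iterable argument is empty
```

```bash
sed -i "s/return (l==i).astype(np.uint8) if i else None/return (l==i).astype(np.uint8) if i else m*0/" h.py
sed -i "s/^    c=max(cv2.find/    if not mask.any(): return None\n    c=max(cv2.find/" h.py
python3 - <<'E'
from h import *
import pickle
im=np.load('w1.npy'); cm=pickle.load(open('w1.pkl','rb'))
hsv=cv2.cvtColor(im,cv2.COLOR_RGB2HSV); I=im.astype(int); r,g,b=I[...,0],I[...,1],I[...,2]
white=(hsv[...,2]>165)&(hsv[...,1]<72)
d=comp(white,(100,200),9); print('div',rect_world(cm,d,.004))
rm=(r<105); rm[:,150:]=0; rm[240:]=0
rib=comp(rm,(135,190),3);  print('rib top',rect_world(cm,rib,.034), rib.sum())
blue=(b>r+15); bl=cv2.morphologyEx(blue[140:290,285:490].astype(np.uint8),cv2.MORPH_CLOSE,np.ones((3,3)))
n,l,st,ce=cv2.connectedComponentsWithStats(bl); k=1+np.argmax(st[1:,4]); m=np.zeros(im.shape[:2],np.uint8); m[140:290,285:490]=(l==k); print('box',rect_world(cm,m,.054))
ends=(b>108)&(r>g+22)&(r<240)
n,l,st,ce=cv2.connectedComponentsWithStats(ends[20:110,115:215].astype(np.uint8)); print(st[st[:,4]>60], ce[st[:,4]>60])
o=im.copy(); o[cv2.morphologyEx(m,cv2.MORPH_GRADIENT,np.ones((3,3)))>0]=[255,0,0]; o[cv2.morphologyEx(d,cv2.MORPH_GRADIENT,np.ones((3,3)))>0]=[255,0,0]; o[rib>0]=[0,255,0]
e=np.zeros_like(ends);e[20:110,115:215]=ends[20:110,115:215]; o[e]=[0,0,255]
save(cv2.resize(o[:290],(800,453)),'m2.png')
save(cv2.resize(im[20:110,115:215],None,fx=6,fy=6,interpolation=cv2.INTER_CUBIC),'m3.png')
E
```

```text
div [ 643.3 -159.3  195.3  111.8   -1.8]
rib top [ 638.9 -153.5   18.5   84.6   88. ] 791
box [651.3 172.  153.1 227.8   6.6]
[[   0    0  100   90 6597]
 [  15   17   53   53 1703]
 [  61   30   24   46  683]] [[49.63028649 43.97013794]
 [39.64709336 43.21961245]
 [72.74670571 52.72620791]]
```

View pics/m2.png

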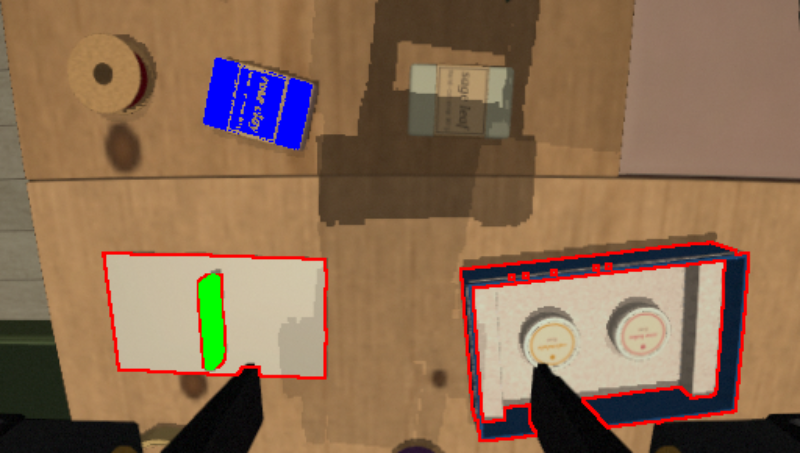

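View pics/m3.png

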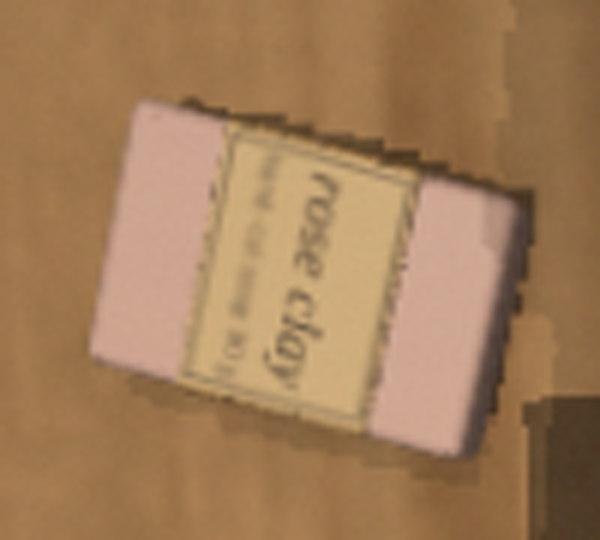

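```bash
python3 - <<'E'
from h import *
im=np.load('w1.npy')
save(cv2.resize(im[145:290,285:490],None,fx=3.9,fy=3.9,interpolation=cv2.INTER_CUBIC)[:600],'b1.png')
im=np.load('top0.npy')
save(cv2.resize(im[60:145,120:235],None,fx=6.9,fy=6.9,interpolation=cv2.INTER_CUBIC)[:600],'b2.png')
E
```

```text
(no output)
```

View pics/b1.png

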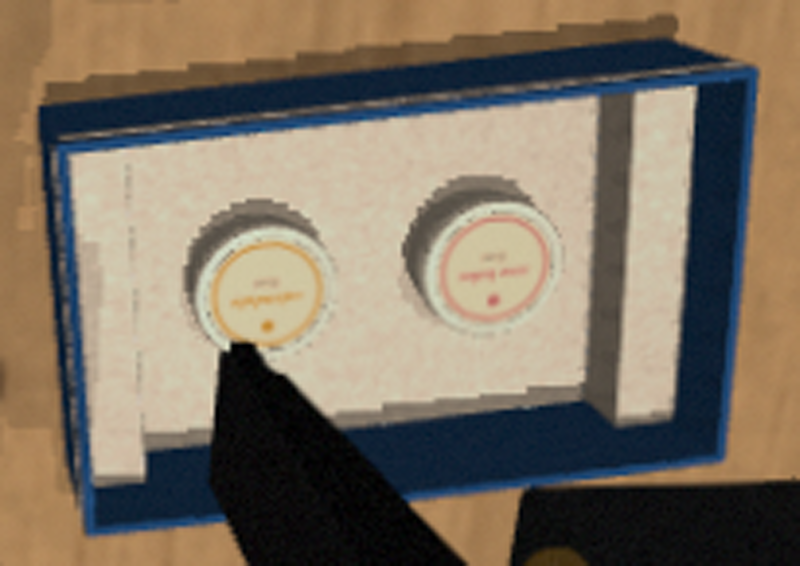

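View pics/b2.png

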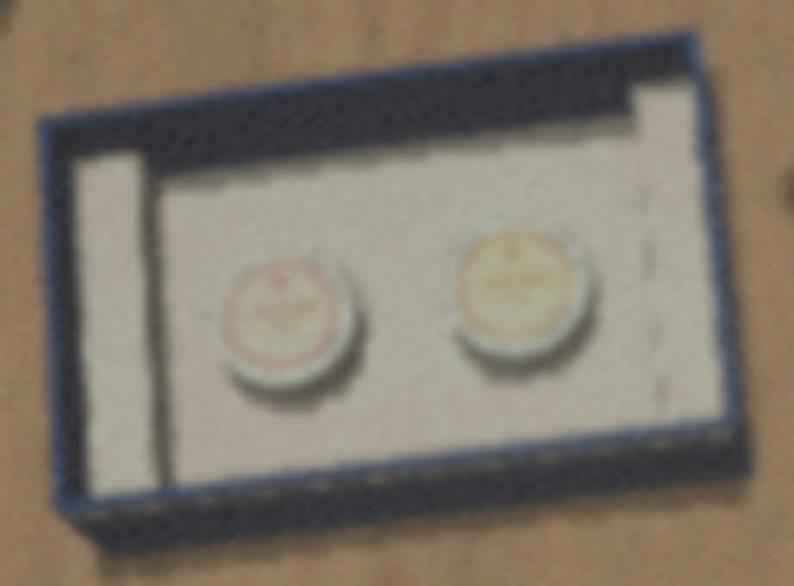

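```bash
python3 - <<'E'
from h import *
import pickle
cw=pickle.load(open('w1.pkl','rb')); ct=manip.camera_model('top')
def fit(cm,uv,z):
    P=(cast(cm,uv,z)[:,:2]*1000).astype(np.float32)
    (c,s,a)=cv2.minAreaRect(P); b=cv2.boxPoints((c,s,a))
    e=[P[1]-P[0],P[2]-P[3]]; f=[P[2]-P[1],P[3]-P[0]]
    ang=lambda v:(np.degrees(np.arctan2(v[1],v[0])))%180
    print(P.mean(0),'len',[np.linalg.norm(x).round(1) for x in e+f],'ang',[ang(x).round(1) for x in e+f])
fit(cw,np.array([(57,142),(757,68),(726,460),(87,533)])/3.9+[285,145],.054)
fit(ct,np.array([(40,120),(693,33),(740,420),(62,507)])/6.9+[120,60],.054)
fit(cw,np.array([(137,100),(522,195),(468,457),(92,360)])/6+[115,20],.028)
E
```

```text
[656.55286 175.74257] len [np.float32(222.9), np.float32(223.9), np.float32(138.8), np.float32(138.7)] ang [np.float32(96.4), np.float32(96.4), np.float32(7.1), np.float32(6.7)]
[655.6444  172.47256] len [np.float32(220.5), np.float32(221.2), np.float32(135.8), np.float32(136.4)] ang [np.float32(96.6), np.float32(96.8), np.float32(7.7), np.float32(7.4)]
[ 466.4669  -102.84024] len [np.float32(76.9), np.float32(77.4), np.float32(51.2), np.float32(50.3)] ang [np.float32(75.9), np.float32(75.2), np.float32(165.7), np.float32(165.1)]
```

```bash
python3 - <<'E'
from h import *
o=[0,90,88.15]; x,y=.6434,-.1592
manip.gripper_to(0.05,30)
manip.move_ptp([x,y,.19],o)
hit=manip.servo_line([x,y,.087],vel=.1,f_stop=8)
s=manip.sense();print(hit,s['tool_pos'],s['contact_force'])
if not hit:
    manip.gripper_to(0.0,30); s=manip.sense();print(s['grip_width'],s['contact_force'],s['tool_pos'])
    manip.servo_line([x,y,.20],vel=.12)
    manip.sleep(.1); s=manip.sense();print(s['grip_width'],s['contact_force'],s['torque'],s['time_s'])
    save(manip.grab_frame('scene'),'s1.png'); save(manip.grab_frame('wrist'),'w2.png')
E
```

```text
False [ 0.6436819  -0.15929568  0.08768318] [0.7186745  0.00415132 0.04096041]
0.009882484353623898 [-0.71239449 -0.22139489  0.92041508] [ 0.64340341 -0.15921208  0.08702127]
0.009848682167254914 [-0.85037416 -0.15107449 -1.46411991] [ 0.02322799  0.0162957  -0.00274825] 8.4
```

View pics/s1.png

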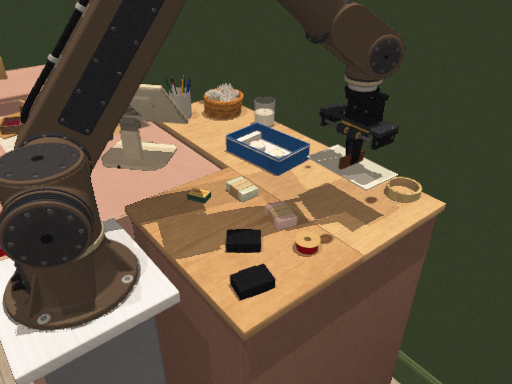

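View pics/w2.png

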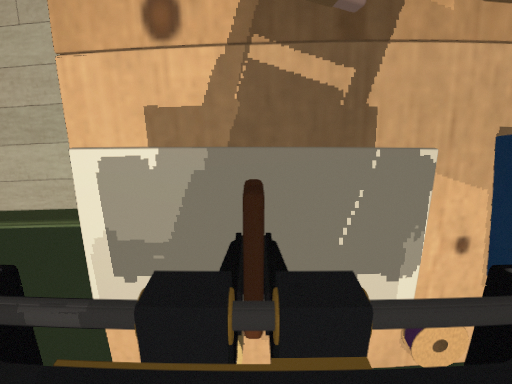

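The divider is held by its rib and level. Its near-edge corners are at about (70,150) and (437,149). I'll check its offset in the hand, then carry it over the box.

```bash
python3 - <<'E'
from h import *
cm=manip.camera_model('wrist'); s=manip.sense()
P=cast(cm,[(70,150),(437,149)],s['tool_pos'][2]-.087+.004)[:,:2]*1000
m=P.mean(0); d=P[1]-P[0]; a=np.degrees(np.arctan2(d[1],d[0])); c=m+56*np.array([np.cos(np.radians(a-90)),np.sin(np.radians(a-90))])
print(P,np.linalg.norm(d),'yaw',a-90,'centre',c,'tcp',s['tool_pos'],s['orientation'])
x,y=.656,.1745
manip.servo_line([x,y,.205],ori=[0,90,96.6],vel=.2)
manip.servo_line([x,y,.175],vel=.1)
manip.sleep(.1); save(manip.grab_frame('wrist'),'w3.png'); save(manip.grab_frame('top'),'t3.png'); print(manip.sense()['time_s'])
E
```

```text
[[ 585.03514072 -254.30645382]
 [ 590.86400359  -59.7334131 ]] 194.6603293339415 yaw -1.7159077578022703 centre [ 643.92446091 -158.69678422] tcp [ 0.64327305 -0.15917359  0.19927679] [ 70.46834772  89.93513833 158.61476337]
10.9667
```

View pics/w3.png

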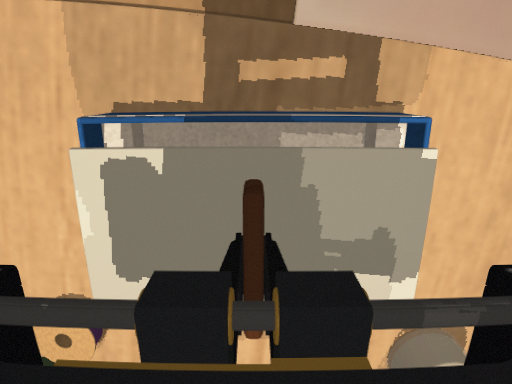

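The board is centred over the box and parallel to it: the rim spans columns 80–430 and the board 72–437. Lowering now.

```bash
python3 - <<'E'
from h import *
cm=manip.camera_model('wrist')
P=cast(cm,[(80,119),(430,118)],.054)[:,:2]*1000
m=P.mean(0); d=P[1]-P[0]; a=np.degrees(np.arctan2(d[1],d[0])); c=m+70*np.array([np.cos(np.radians(a-90)),np.sin(np.radians(a-90))])
print('box',np.linalg.norm(d),a-90,c)
x,y=.656,.1745
h1=manip.servo_line([x,y,.120],vel=.1,f_stop=12)
print(h1,manip.sense()['tool_pos'])
if not h1:
    h2=manip.servo_line([x,y,.1125],vel=.03,f_stop=4)
    s=manip.sense();print(h2,s['tool_pos'],s['contact_force'],s['time_s'],s['grip_width'])
manip.sleep(.1); save(manip.grab_frame('wrist'),'w4.png'); save(manip.grab_frame('scene'),'s4.png')
E
```

```text
box 220.2138916451138 6.750160505084565 [657.45661611 176.08157758]
False [0.65622966 0.17455197 0.12028999]
True [0.65644067 0.17459304 0.11374484] [ 0.14474832 -0.09241519  3.29148169] 11.9583 0.009621342237134824
```

View pics/w4.png

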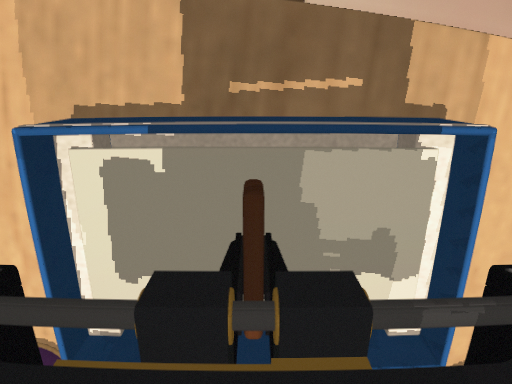

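View pics/s4.png

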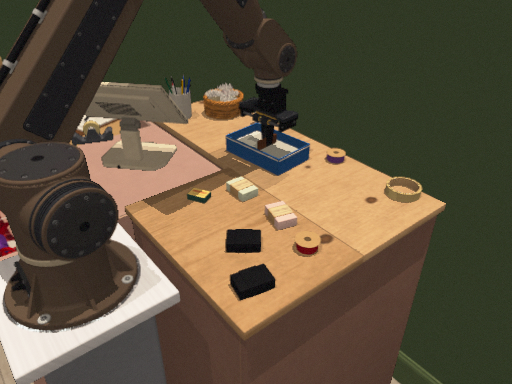

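```bash
python3 - <<'E'
from h import *
manip.gripper_to(.035)
x,y=.6564,.1746
manip.servo_line([x,y,.22],vel=.15)
manip.gripper_to(.085)
manip.move_ptp([.4665,-.1028,.25],[0,90,-14.5])
manip.sleep(.1)
cm=manip.camera_model('wrist'); im=manip.grab_frame('wrist'); save(im,'w5.png');np.save('w5.npy',im)
it=manip.grab_frame('top'); save(it,'t5.png'); 
save(cv2.resize(it[60:145,120:235],None,fx=6.9,fy=6.9,interpolation=cv2.INTER_CUBIC)[:600],'t5c.png')
s=manip.sense();print(s['time_s'],s['qpos'],s['contact_force'])
E
```

```text
16.1417 [-2.02945288e+01  1.94661972e+01  1.12287327e+02  2.19941580e-03
  4.82545004e+01 -5.88644188e+00] [-0.1507055  -0.42338209 -0.55538423]
```

View pics/w5.png

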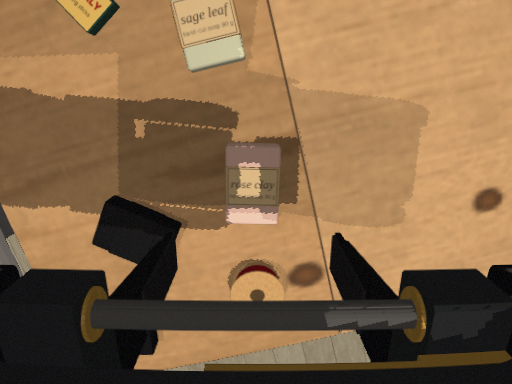

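View pics/t5c.png

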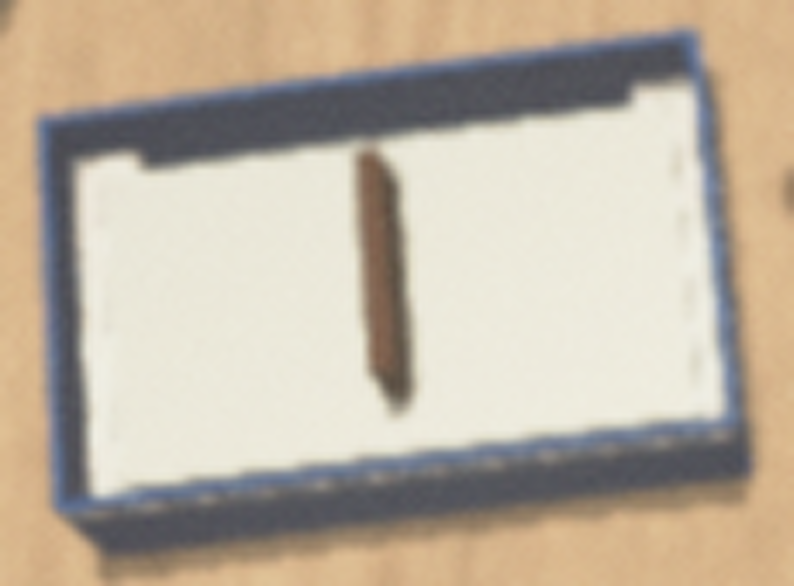

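The divider lies flat in the box. The pink soap's top corners are at (226,144), (280,144), (279,222) and (226,222), so I'll refine its pose from those before grasping.

```bash
python3 - <<'E'
from h import *
cm=manip.camera_model('wrist')
P=cast(cm,[(226,145),(280,144),(279,223),(227,222)],.028)[:,:2]*1000
print(P.round(1),P.mean(0)); d=P[0]-P[3]; print(np.linalg.norm(d),np.degrees(np.arctan2(d[1],d[0]))-90)
E
```

```text
[[ 452.5  -60.1]
 [ 501.   -71.6]
 [ 482.4 -147.5]
 [ 432.8 -133.6]] [ 467.19128826 -103.20591567]
76.11395800652552 -15.006833632760149
```

```bash
python3 - <<'E'
from h import *
im=np.load('w5.npy'); save(cv2.resize(im[120:250,190:320],None,fx=4.5,fy=4.5,interpolation=cv2.INTER_CUBIC),'w5c.png')
E
```

```text
(no output)
```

View pics/w5c.png

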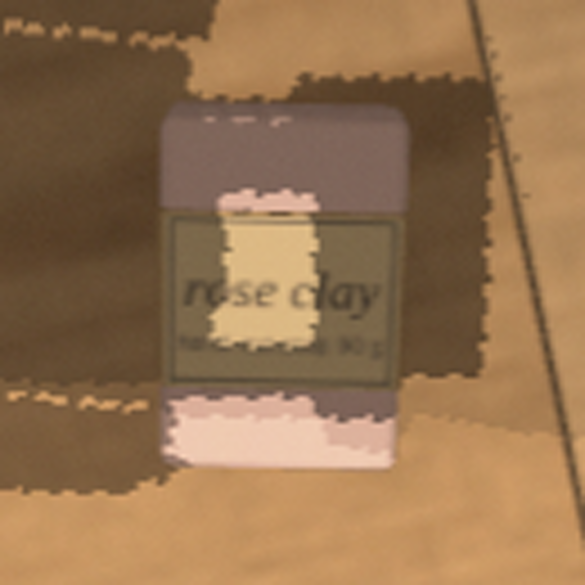

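```bash
python3 - <<'E'
from h import *
x,y=.4668,-.1030
manip.servo_line([x,y,.15],ori=[0,90,-14.7],vel=.15)
hit=manip.servo_line([x,y,.081],vel=.08,f_stop=8)
print(hit,manip.sense()['tool_pos'])
if not hit:
    manip.gripper_to(0.03,20); s=manip.sense();print(s['grip_width'],s['contact_force'])
    manip.servo_line([x,y,.22],vel=.15); 
    manip.sleep(.1); s=manip.sense();print(s['grip_width'],s['contact_force'],s['time_s'])
    save(manip.grab_frame('wrist'),'w6.png')
    manip.move_ptp([.6623,.1239,.22],[0,90,6.6]); manip.sleep(.1)
    np.save('w7.npy',manip.grab_frame('wrist')); save(np.load('w7.npy'),'w7.png'); s=manip.sense();print(s['grip_width'],s['contact_force'],s['time_s'])
E
```

```text
False [ 0.46696558 -0.10304036  0.08134361]
0.05315439140744813 [0.04819023 0.44238606 2.54225907]
0.05277305229662102 [-0.65085284 -0.18354837 -1.00942336] 19.7583
0.05293231180750098 [-0.48445592  0.44056922 -0.49854351] 21.1083
```

View pics/w7.png

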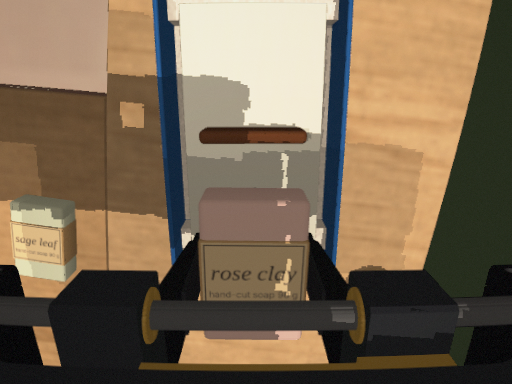

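```bash
python3 - <<'E'
from h import *
cm=manip.camera_model('wrist'); t=manip.sense()['tool_pos']
R=cast(cm,[(200,130),(306,130)],.061)[:,:2]*1000; d=R[1]-R[0]; print('rib',R.mean(0),np.linalg.norm(d),np.degrees(np.arctan2(d[1],d[0])))
S=cast(cm,[(201,190),(307,190)],.167)[:,:2]*1000; d=S[1]-S[0];n=np.array([d[1],-d[0]])/np.linalg.norm(d); print('soap',S.mean(0)+39*n,np.linalg.norm(d),np.degrees(np.arctan2(d[1],d[0])),'tcp',t)
B=cast(cm,[(181,4),(327,5)],.031)[:,:2]*1000; print(B)
E
```

```text
rib [656.25904434 179.71647804] 77.65711545401652 6.468684763732164
soap [662.87905372 125.74710867] 47.40928097995727 6.471555606140526 tcp [0.66210095 0.12250436 0.22031383]
[[591.85482803 264.95249591]
 [701.54905311 276.69760808]]
```

The rib is at (656,~175) mm with yaw 6.5°, as planned, and the soap is lined up with the −y compartment. Lowering.

```bash
python3 - <<'E'
from h import *
x,y=.6623,.1237
h=manip.servo_line([x,y,.120],ori=[0,90,6.6],vel=.1,f_stop=10)
print(h,manip.sense()['tool_pos'])
if not h:
    h2=manip.servo_line([x,y,.1095],vel=.03,f_stop=3)
    s=manip.sense();print(h2,s['tool_pos'],s['contact_force'],s['time_s'])
    save(manip.grab_frame('scene'),'s8.png')
    save(manip.grab_frame('wrist'),'w8.png')
E
```

```text
False [0.66260051 0.1237461  0.12071293]
True [0.66255241 0.12374146 0.11136143] [ 0.43819682 -1.07621296  1.29714204] 22.6
```

View pics/w8.png

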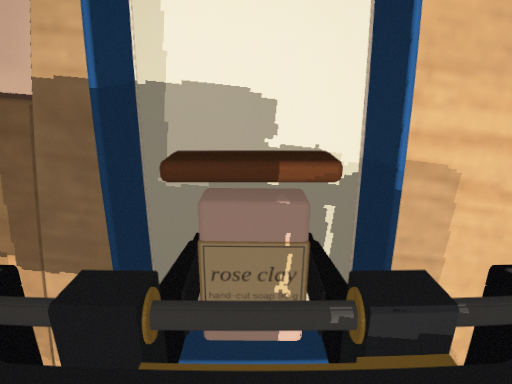

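Contact came at the expected height (0.111). Releasing, retreating and checking.

```bash
python3 - <<'E'
from h import *
manip.gripper_to(.072)
x,y=.6625,.1237
manip.servo_line([x,y,.26],vel=.15)
manip.move_ptp([.50,-.02,.36],[0,90,6.6]); manip.sleep(.3)
it=manip.grab_frame('top'); save(it,'t9.png'); np.save('t9.npy',it); save(cv2.resize(it[60:145,120:235],None,fx=6.9,fy=6.9,interpolation=cv2.INTER_CUBIC)[:600],'t9c.png')
sc=manip.grab_frame('scene'); save(cv2.resize(sc[100:210,180:330],None,fx=5,fy=5,interpolation=cv2.INTER_CUBIC),'s9c.png')
s=manip.sense();print(s['time_s'],s['contact_force'],s['grip_width'])
E
```

```text
25.775 [ 0.01268697  0.48998112 -0.03715894] 0.0721913241256519
```

View pics/t9c.png

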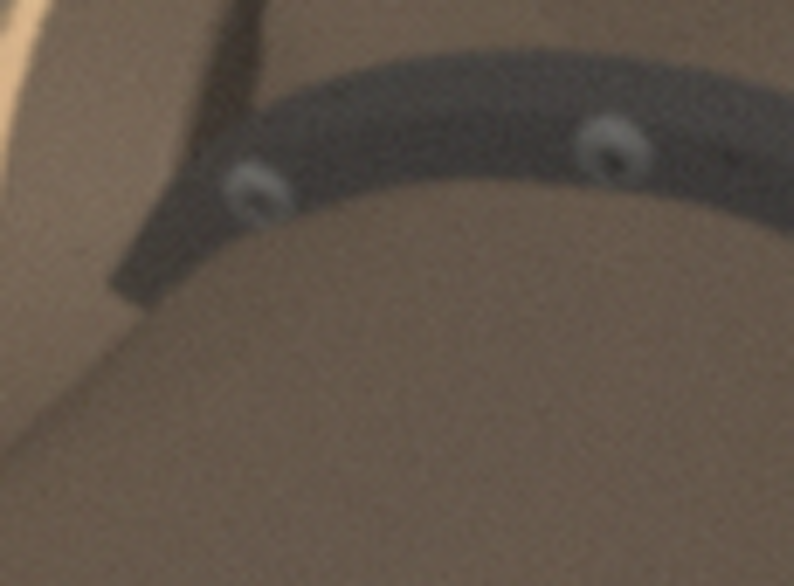

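View pics/s9c.png

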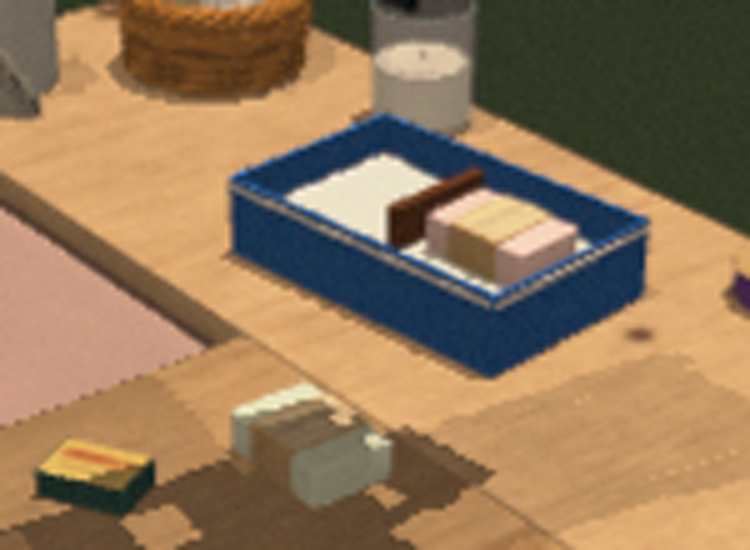

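View pics/t9.png

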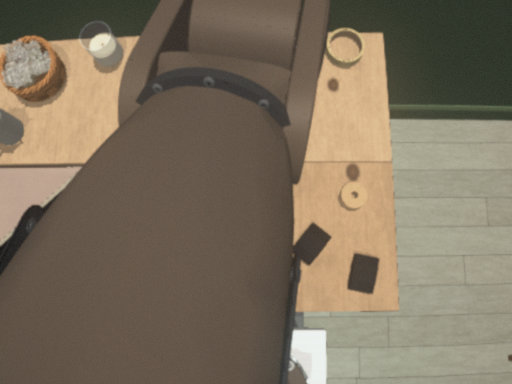

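The scene view shows the soap flat beside the rib, but the arm hides the box from the top camera. I'll swing it aside for one last look.

```bash
python3 - <<'E'
from h import *
q=manip.sense()['qpos']; q=np.array(q); q[0]-=45
manip.set_joints(q); manip.sleep(.3)
it=manip.grab_frame('top'); save(cv2.resize(it[60:215,120:280],None,fx=3.8,fy=3.8,interpolation=cv2.INTER_CUBIC)[:600],'t10c.png')
print(manip.sense()['time_s'])
E
```

```text
27.55
```

View pics/t10c.png

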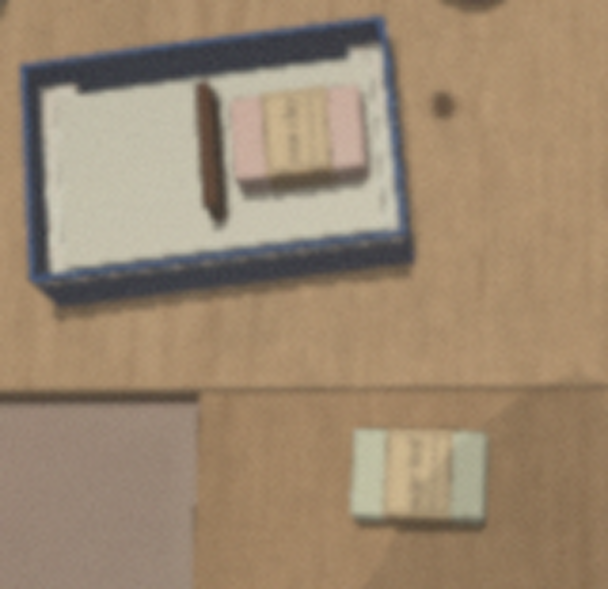

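The top view shows the divider square in the box, the soap flat in the −y compartment clear of the rib and walls, and the green soap where it was. Handing in.

```bash
python3 -c "
from bench import manip
print(manip.hand_in(), manip.sense()['time_s'])"
```

```text
the job is handed in; nothing more can be done
the job is handed in; nothing more can be done
```

I laid the divider on the box's end ledges over the two tins, then set the pink soap flat in the −y compartment beside the rib. I handed the job in at about 27.6 s, with the gripper clear of everything.

- **Divider:** it touched down within 1 mm of the expected ledge height. The last top picture shows it square in the box.
- **Pink soap:** it touched down at the expected height. The last top and scene pictures show it flat and clear of the rib and the walls.
- **Other objects:** the green soap is where it was, and I did not go near the black look-alikes.
- **Disagreements:** the two views of the box differed by about 3 mm, well inside the divider's 10 mm clearance. The arm hid the box in my first final picture, so I swung it aside and took another. No check failed.

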